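# Feed out a test block and hold it in the corner of the colour reader

## Robot

A 6-joint arm with a two-finger parallel gripper is mounted at the origin on a cart in front of the work surface, level with it; the furniture and walls round the work are solid. World frame = base frame: x ahead of the robot, y to its left, z up, the work surface at z = 0. Lengths are in m, angles in rad, forces in N, time in s.
With the tool pointing down it reaches from about 0.35 to 0.85 m from the base axis. Payload 8.1 kg.
Tool frame: the origin (TCP) lies midway between the tips of the shut fingers; the grasp point (between the pads) lies 19 mm behind it; z points along the fingers, y is the direction in which the jaws open and shut (so a half turn about z gives the same grasp; the last joint's range is limited). The gripper opens to 93 mm and grips with 3 to 60 N. Pads are 15 mm wide; open, the fingers measure 128 mm over their backs; the gripper's body (75 mm by 188 mm) begins 65 mm behind the grasp point.
Start: joints at [-0.085, 0.13, 1.488, -0, 1.523, -0.085], TCP at [0.6, 0, 0.219] pointing down, gripper open.
Joint ranges: [-2.96, 2.96], [-0.89, 2.26], [0.02, 2.5], [-1.34, 4.48], [0, 2.73], [-2.66, 2.66]. Speed limits (rad/s): [2.39, 2.39, 2.79, 3.14, 3.14, 3.14].

## Interface

Orientations are given as a rotation vector (axis times angle).
In Python, from plant import monitor, eyes, ticket gives the robot as it stands.
- The arm moves only by the tool send_rows, never from a script. Its argument "motion" is a list of rows, each a list of 2 entries, a list of its own where there are three numbers: the shift along the tool's x, y, z in m, then the turn about the tool's z in degrees. In form: [[[dx, dy, dz], twist], ...]. A call has 1 to 12 rows; each row is the pose to reach, as a shift and turn from the pose commanded when the call began, along the tool's axes at that moment; what a row does not reach only later rows make up. A row lasts 1/8 s, in which the tool goes at most 62.5 mm and 10.7 degrees, less where a joint would pass 70% of its speed; a pose out of reach is approached as far as the arm can. A call with a gripper value outside its range is refused whole. "jaw" is the finger opening in m, from 0 to 0.093, set as the call begins (left out, the last holds). The fingers move at their own pace and stop on an object; "squeeze" is the grip in N (left out, the last holds). Time passes only in rows, so rows that repeat a pose let the fingers close. It gives the time, the measured TCP pose, the force and the opening at its end, in the units of the state.
- monitor.read_state(): the state, without advancing time (a new reading comes with each control period).
- eyes.read_camera(name): name is "scene" or "side" or "wrist"; returns the picture (384x512x3 uint8, red, green, blue); there is no depth.
- eyes.camera_model(name): a dict with "mtx" (3x3 intrinsics, pixels), "k1" (the pictures are not rectified: a ray, as slopes to the right and down, at radius r is drawn at 1 + k1 r^2 times it, then the intrinsics apply), "cam_to_world" (4x4, takes a point from camera to world coordinates); the wrist camera has in their place "mount" (4x4, takes a point from camera to tool coordinates, whose origin is the TCP and whose axes are the flange's). Camera axes: x right, y down, z forward; pixel columns grow to the right and rows downward; lengths in m; the calibration is good to about 2 mm. A picture is of the moment at which its call begins: read the wrist's pose just before it. camera_model takes no time and is no camera call.
- ticket.close_job(): hands the job in, once; it reports no verdict.
The state is a dict: "t": time; "q": joint angles; "dq": joint speeds; "joint_torque": joint torques, N m; "tool_pos": TCP position; "orientation": TCP orientation; "force": force on the tool from outside, world axes, zero at the start; "wrist_torque": the same for the moment, N m; "opening": finger opening in m.
Only numpy, scipy, OpenCV 4.12 (cv2) and the standard library are available. Lean on these libraries where they do the work, as an engineer would, in place of code of your own. Each camera call takes 0.05 s, during which the arm holds its last target.

## Task

Press the feed-out box's pedal fully down to its stop so that the wooden test block is pushed out of the chute, and let the pedal spring back up. Then put the block, primed side down, on the colour reader and press it into the corner, long side flush against the side stop and short end flush against the far stop at once. Finish while still holding it firmly against both stops with the gripper, and leave the other things on the bench where they are.

Things in the scene. Friction and masses are not known exactly. Their poses are not given: they have to be found in the camera images.
- feeder: Feed-out box, fixed: steel base plate 190 x 150 x 12 mm, roofed chute on its left, pedal on its right. Origin: centre of its underside; x away from the mouth (block comes out to -x), y left, z up. Chute: x 0 (mouth) to 93, centred on y 32, roof top z 58 mm. Before the mouth the bare plate (top z 12) carries the block; a lip 5 mm high ends it at x -92 to -86 mm.
- chute_mouth (a point): Middle of the chute's mouth, on the top of the base plate; feeder frame (0, 32, 12) mm; axes as the feeder's.
- pedal (a joint): Pedal angle, rad: 0 = up at rest, 0.35 = down on its stop. Sprung: needs about 2 to 6 N on the pad and comes up by itself when let go. It drives a pusher in the chute, 75 mm at full travel, that shoves the block out; the pusher goes back with the pedal, the block stays outside.
- pedal_pad (a point): Middle of the top of the pedal's black rubber pad (36 mm along x, 42 mm along y). The hinge runs along the feeder's y at feeder (70, -38, 24) mm, the pad 78 mm from it towards -x. It goes down from about 57 to 31 mm above the bench in an arc, moving about 7 mm towards the feeder's -x.
- block: Loose light-wood block, its lower 9 mm dipped in grey primer: 60 (x) x 44 (y) x 36 mm high, 50 to 120 g. Origin: centre of its underside; z up. Starts inside the chute, x along it, centre about 33 mm inside the mouth. After a full press its rear end is 10 to 26 mm outside the mouth; grip it from above over its 44 mm width.
- reader: Colour reader, fixed: grey instrument 150 x 130 mm, flat slippery top 30 mm above the bench with a window. Origin: centre of its underside; x to its far end, where a display 20 mm high stands on the top (x 45 to 71, y -50 to 50 mm), y left, z up. Block seated: its origin at reader (0, 3, 30) mm, its long x axis along the reader's x, either way round.
- stop_far: Aluminium bar on the reader's top, 8 x 66 x 10 mm high, rigid, polished (friction about 0.2); its face towards the block looks to the reader's -x and lies at reader x = 30 mm, y = -33 to 33 mm. Origin: centre of its underside.
- stop_side: Aluminium bar on the reader's top, 70 x 8 x 10 mm high, rigid, polished (friction about 0.2); its face towards the block looks to the reader's -y and lies at reader y = 25 mm, x = -40 to 30 mm. Origin: centre of its underside.
- corner (a point): The corner: where the two stops' inner faces meet the reader's top; reader frame (30, 25, 30) mm; axes as the reader's.
- dropper_1: Bystander: dropper bottle, 47 mm wide, 147 mm tall, standing; origin at the underside.
- marker_0: Bystander: marker pen, 17 x 123 x 18 mm, lying, long along its y; origin at the underside.
- cap_blue: Bystander: screw cap, 30 mm across, 14 mm high; origin at the underside.
- tin_quarter: Bystander: small open tin, 71 mm across, 66 mm high; origin at the underside.
- tape_black: Bystander: roll of tape lying flat, 66 mm across, 19 mm high; origin at the underside.
- jar: Bystander: jar, 62 mm across, 78 mm high; origin at the underside.
Not all that is in view belongs to the job. Several things have the shape of the block; the one meant has the colours described above.

How it is judged:
By the outcome, as a careful person would: the job done as asked, in the order asked, and still so for the second after the job is handed in, while the arm keeps its last pose, push and grip.
It also fails if it takes over 58 s, if anything falls off the work surface, if the arm or the gripper's body presses on something with over 40 N, if the wrist force passes 120 N, or if a joint passes its speed limit or range.

## Working session

There is one attempt and no reset: what is moved stays moved. The work goes in short steps, Python scripts to look and compute and a tool call to move; the robot and the scene stay as the last step left them, time stands still between calls to the robot, and variables do not carry over. Pictures are saved under pics/ and viewed, and the job is handed in when it is done.

Besides the shell and the picture viewer there is one more tool, called as name(argument=value, ...) on one line, values as JSON. send_rows: Moves the arm, as the interface text tells. Its arguments: {"type":"object","properties":{"motion":{"type":"array","items":{"type":"array"}},"jaw":{"type":"number"},"squeeze":{"type":"number"}},"required":["motion"]}

```bash
mkdir -p pics; ls; python3 - <<'E'
from plant import monitor, eyes
import cv2
print(monitor.read_state())
for n in ("scene","side","wrist"):
    im=eyes.read_camera(n); cv2.imwrite(f"pics/{n}0.png",im[:,:,::-1]); m=eyes.camera_model(n); print(n,m)
E
```

```text
pics
{'t': 0.0, 'q': array([-8.53926670e-02,  1.31176390e-01,  1.48926948e+00, -1.60120608e-05,
        1.52301677e+00, -8.53875611e-02]), 'dq': array([-0.00114162, -0.00013103, -0.00054883,  0.00104767,  0.00073578,
        0.00031536]), 'joint_torque': array([-1.61290725e-03, -5.59853125e+01, -4.91755986e+01,  7.67333270e-02,
        3.59135563e-02, -2.97389461e-04]), 'tool_pos': array([5.99423644e-01, 7.00195262e-05, 2.17583753e-01]), 'orientation': array([-2.22044182e+00, -2.22043221e+00,  1.91067232e-03]), 'force': array([-0.50305117,  0.32238796, -0.01597995]), 'wrist_torque': array([-0.02779988,  0.02321182,  0.00827845]), 'opening': 0.09313350394178783}
scene {'mtx': array([[443.1993252 ,   0.        , 254.95560277],
       [  0.        , 443.1993252 , 190.39911884],
       [  0.        ,   0.        ,   1.        ]]), 'k1': 0.025393610206620447, 'cam_to_world': array([[-0.78563603, -0.35249131,  0.50845444, -0.13165835],
       [-0.61868208,  0.45147931, -0.64296105,  1.01409812],
       [-0.00291848, -0.81970501, -0.57277847,  0.81640202],
       [ 0.        ,  0.        , 
[... 334 characters left out ...]
, -0.66621753,  0.91425263],
       [-0.01008147, -0.75728111, -0.65301124,  0.77199974],
       [ 0.        ,  0.        ,  0.        ,  1.        ]])}
wrist {'mtx': array([[296.35822525,   0.        , 259.16715037],
       [  0.        , 296.35822525, 194.12444075],
       [  0.        ,   0.        ,   1.        ]]), 'k1': 0.025658681038476395, 'mount': array([[ 1.36380455e-04, -9.60322616e-01, -2.78891476e-01,
         7.75129942e-02],
       [ 9.99998986e-01,  5.26277558e-04, -1.32315240e-03,
        -7.14794648e-04],
       [ 1.41742749e-03, -2.78891013e-01,  9.60321714e-01,
        -1.65532061e-01],
       [ 0.00000000e+00,  0.00000000e+00,  0.00000000e+00,
         1.00000000e+00]])}
```

View pics/scene0.png

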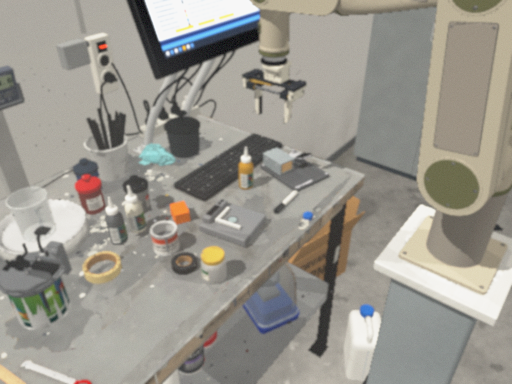

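View pics/side0.png

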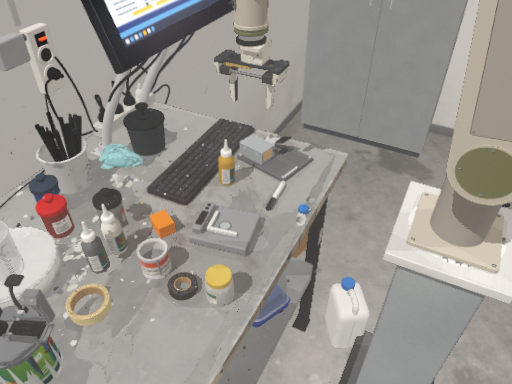

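View pics/wrist0.png

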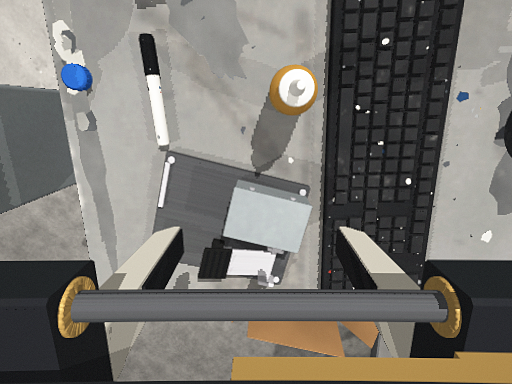

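```bash
cat > h.py <<'E'
import numpy as np, cv2
from scipy.spatial.transform import Rotation as R
from plant import monitor, eyes
def pose(st=None):
    st=st or monitor.read_state(); T=np.eye(4); T[:3,:3]=R.from_rotvec(st["orientation"]).as_matrix(); T[:3,3]=st["tool_pos"]; return T
def c2w(n,T=None):
    m=eyes.camera_model(n)
    return m["cam_to_world"] if n!="wrist" else (T if T is not None else pose())@m["mount"]
def ray(n,uv,T=None):
    m=eyes.camera_model(n);K=m["mtx"];k=m["k1"]
    d=np.array([(uv[0]-K[0,2])/K[0,0],(uv[1]-K[1,2])/K[1,1]]);p=d.copy()
    for _ in range(20): p=d/(1+k*p@p)
    C=c2w(n,T); return C[:3,3],C[:3,:3]@np.r_[p,1]
def onz(n,uv,z,T=None):
    o,d=ray(n,uv,T); return o+d*(z-o[2])/d[2]
def proj(n,P,T=None):
    m=eyes.camera_model(n);K=m["mtx"];C=c2w(n,T)
    q=C[:3,:3].T@(np.array(P)-C[:3,3]);s=q[:2]/q[2];s=s*(1+m["k1"]*s@s);return K[:2,:2]@s+K[:2,2]
def tri(obs):
    A=np.zeros((3,3));b=np.zeros(3)
    for n,uv,T in obs:
        o,d=ray(n,uv,T);d=d/np.linalg.norm(d);M=np.eye(3)-np.outer(d,d);A+=M;b+=M@o
    p=np.linalg.solve(A,b)
    return p,[np.linalg.norm(np.cross(p-ray(n,uv,T)[0],ray(n,uv,T)[1]/np.linalg.norm(ray(n,uv,T)[1]))) for n,uv,T in obs]
def crop(src,box,s,out):
    im=cv2.imread(src) if isinstance(src,str) else src[:,:,::-1]
    x0,y0,x1,y1=box; cv2.imwrite(out,cv2.resize(im[y0:y1,x0:x1],None,fx=s,fy=s,interpolation=cv2.INTER_CUBIC))
E
python3 - <<'E'
from h import *
crop("pics/wrist0.png",(140,140,340,290),4,"pics/w0c.png")
crop("pics/side0.png",(170,120,330,260),4,"pics/s0c.png")
crop("pics/scene0.png",(190,130,340,250),5,"pics/sc0c.png")
E
```

```text
(no output)
```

View pics/w0c.png

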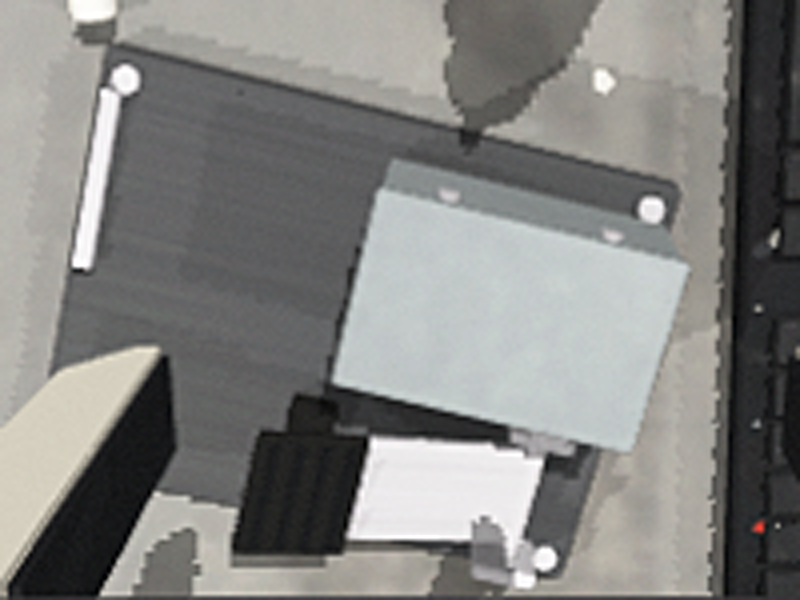

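View pics/s0c.png

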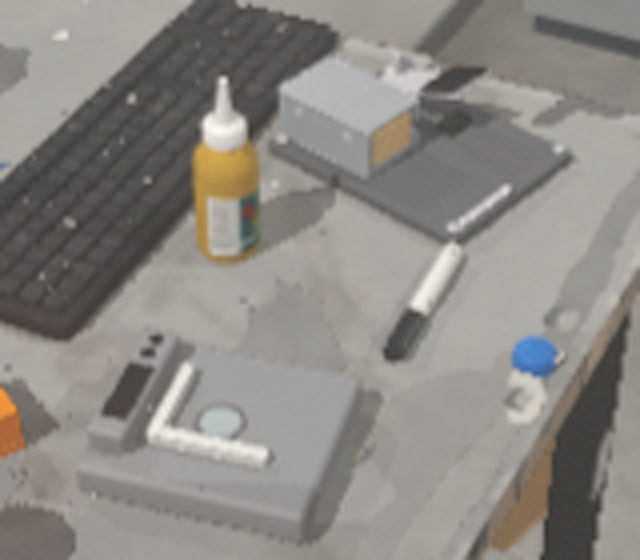

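View pics/sc0c.png

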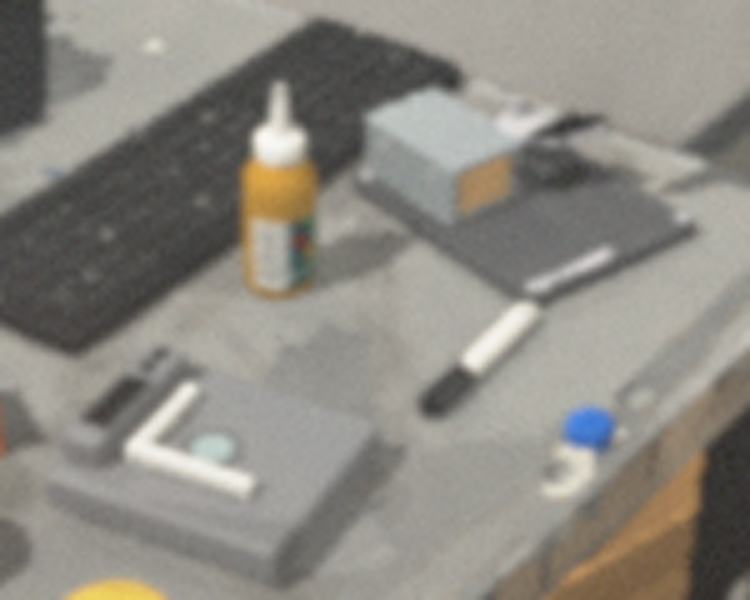

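```bash
python3 - <<'E'
from h import *
T=pose()
c=lambda u,v:(140+u/4,140+v/4)
def fit(L,W):
    # 2D rigid L->W
    L=np.array(L);W=np.array(W);a=L-L.mean(0);b=W-W.mean(0)
    th=np.arctan2((a[:,0]*b[:,1]-a[:,1]*b[:,0]).sum(),(a*b).sum());Rm=np.array([[np.cos(th),-np.sin(th)],[np.sin(th),np.cos(th)]])
    t=W.mean(0)-Rm@L.mean(0); return np.degrees(th),t,(Rm@L.T).T+t-W
P=[onz("wrist",c(*p),.012,T)[:2] for p in [(110,44),(682,187),(562,578)]]
print(P, np.linalg.norm(P[0]-P[1]),np.linalg.norm(P[1]-P[2]))
print(fit([(-.095,.075),(.095,.075),(.095,-.075)],P))
Q=[onz("wrist",c(*p),.058,T)[:2] for p in [(378,188),(690,265),(632,450),(330,383)]]
print(Q,[np.linalg.norm(Q[i]-Q[(i+1)%4]) for i in range(4)])
w=np.linalg.norm(Q[1]-Q[2])/2
print(fit([(0,.032+w),(.093,.032+w),(.093,.032-w),(0,.032-w)],Q))
# pad
pq=[onz("wrist",c(*p),.057,T)[:2] for p in [(262,432),(370,437),(345,552),(232,552)]];print("pad",pq,np.mean(pq,0))
# reader from side and scene
s=lambda u,v:(170+u/4,120+v/4)
e=lambda u,v:(190+u/5,130+v/5)
for nm,a,b in [("corner in top",(158,432),(140,440)),("side end",(268,452),(252,482)),("far end",(188,372),(195,388))]:
    print(nm,onz("side",s(*a),.04),onz("scene",e(*b),.04),tri([("side",s(*a),None),("scene",e(*b),None)]))
E
```

```text
[array([0.48349137, 0.02576424]), array([ 0.66446359, -0.02023114]), array([ 0.62851894, -0.1645288 ])] 0.18672578880051952 0.14870719790813394
(np.float64(-14.276557080044014), array([ 0.55530421, -0.0694174 ]), array([[-1.75805816e-03,  9.29349233e-04],
       [ 1.40189470e-03,  7.02513952e-05],
       [ 3.56163466e-04, -9.99600629e-04]]))
[array([ 0.5701632 , -0.00848506]), array([ 0.65979652, -0.03140748]), array([ 0.64518515, -0.09040201]), array([ 0.55450246, -0.06855624])] [np.float64(0.09251793998602574), np.float64(0.060777026627185614), np.float64(0.09327694112846684), np.float64(0.06207902748239449)]
(np.float64(-14.04035075120232), array([ 0.55453765, -0.06947556]), array([[-4.89776240e-04, -4.65837508e-04],
       [ 9.85398542e-05, -1.05699182e-04],
       [-3.49086683e-05, -7.24872597e-05],
       [ 4.26145054e-04,  6.44023950e-04]]))
pad [array([ 0.53328548, -0.08507225]), array([ 0.56588247, -0.0867272 ]), array([ 0.55715099, -0.12609495]), array([ 0.52197206, -0.1260722 ])] [ 0.54457275 -0.10599165]
corner in top [0.55116572 0.31855346 0.04      ] [0.55563277 0.31276407 0.04      ] (array([0.54327419, 0.32731752, 0.05353052]), [np.float64(0.0018120550947056033), np.float64(0.0018120550947055452)])
side end [0.48227946 0.30224683 0.04      ] [0.48244451 0.3023998  0.04      ] (array([0.48195815, 0.30288002, 0.04063728]), [np.float64(7.921547953870759e-05), np.float64(7.921547953874859e-05)])
far end [0.56279649 0.26339674 0.04      ] [0.56299914 0.25722632 0.04      ] (array([0.56452002, 0.25811295, 0.03757843]), [np.float64(0.0024223662445536052), np.float64(0.0024223662445535597)])
```

```bash
python3 - <<'E'
from h import *
T=pose()
print(onz("wrist",(297,88),.145,T),onz("side",(227,183),0.0), onz("scene",(246,187),0.0))
print("blue cap",onz("wrist",(76,76),.014,T),"marker",onz("wrist",(147,36),.018,T),onz("wrist",(165,147),.018,T))
E
```

```text
[0.62700051 0.09193995 0.145     ] [0.62791198 0.10333252 0.        ] [0.62795619 0.10042334 0.        ]
blue cap [0.38715529 0.11174142 0.014     ] marker [0.47436807 0.1529102  0.018     ] [0.48274054 0.03148136 0.018     ]
```

What could be taken for the block: the light-wood face in the chute mouth (side 268,156; scene 287,167) and the orange cube (side 163,224; scene 180,212). The description says the block starts in the chute and is light wood, and the close crop shows a wood end face there, so I choose that one. First I press the pedal.

send_rows(motion=[[[-0.014,-0.007,0.0],-10],[[-0.028,-0.014,0.0],-20],[[-0.042,-0.021,0.01],-30],[[-0.056,-0.028,0.02],-40],[[-0.07,-0.035,0.035],-50],[[-0.085,-0.043,0.055],-60],[[-0.098,-0.05,0.08],-70],[[-0.106,-0.055,0.1],-76],[[-0.106,-0.055,0.12],-76],[[-0.106,-0.055,0.12],-76]], jaw=0, squeeze=20)

```text
t: 1.4
tool_pos: [0.5436, -0.1053, 0.0965]
orientation: [-0.386, -3.114, -0.001]
force: [0.4, 0.8, 0.3]
opening: 0.0011
```

```bash
python3 - <<'E'
from h import *
s=monitor.read_state();print(s["t"],s["tool_pos"],s["force"],s["opening"]);print(pose().round(3))
crop(eyes.read_camera("side"),(200,80,330,200),5,"pics/s1.png")
E
```

```text
1.4 [ 0.54363515 -0.10527124  0.09651657] [0.35797226 0.81466966 0.31568459] 0.0011367127116865404
[[-0.97   0.244 -0.004  0.544]
 [ 0.244  0.97   0.001 -0.105]
 [ 0.004  0.    -1.     0.097]
 [ 0.     0.     0.     1.   ]]
```

View pics/s1.png

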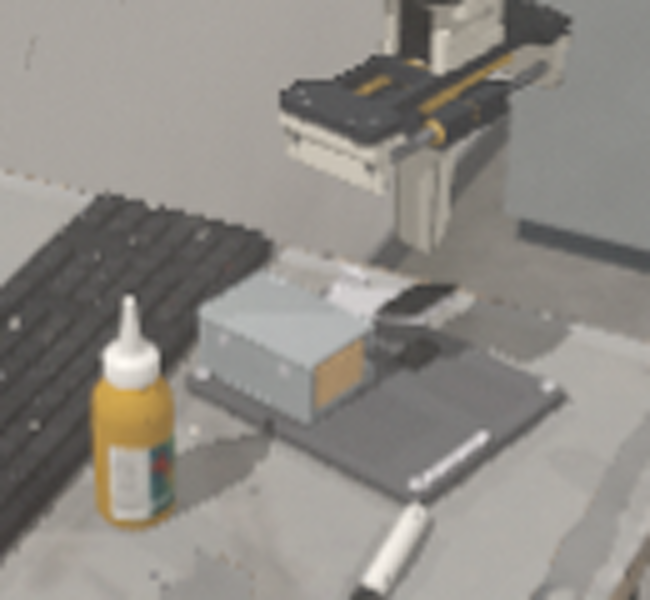

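send_rows(motion=[[[0,0,0.02],0],[[0,0,0.035],0],[[0.001,0,0.042],0],[[0.003,0,0.048],0],[[0.005,0,0.054],0],[[0.006,0,0.059],0],[[0.007,0,0.063],0],[[0.007,0,0.066],0],[[0.007,0,0.066],0]])

```text
t: 2.58
tool_pos: [0.5382, -0.1042, 0.0325]
orientation: [-0.383, -3.118, -0.0]
force: [-1.0, 2.0, 5.1]
opening: 0.0002
```

```bash
python3 - <<'E'
from h import *
s=monitor.read_state();print(s["t"],s["tool_pos"],s["force"],s["opening"])
crop(eyes.read_camera("side"),(200,80,330,200),5,"pics/s2.png")
E
```

```text
2.575 [ 0.53822555 -0.10419022  0.03248836] [-0.98297511  1.98938006  5.09384322] 0.00021501029039313956
```

View pics/s2.png

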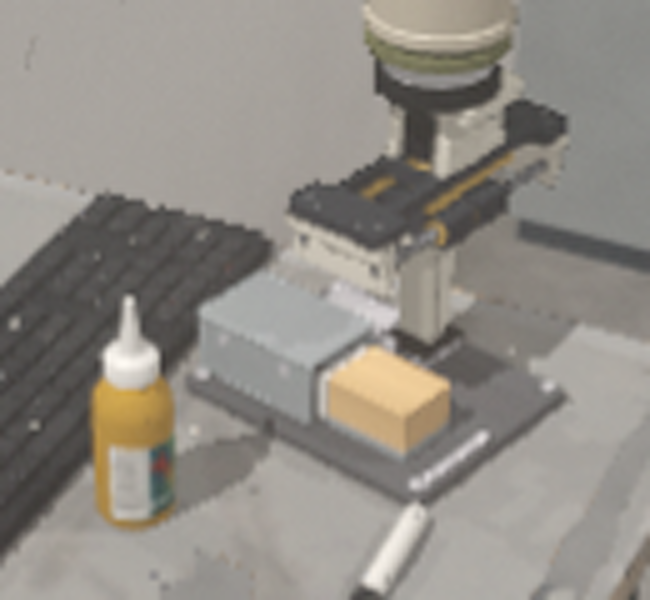

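Block is out with the grey primed band at the bottom (crop 390,430). Press the rest to the stop, watching the force.

send_rows(motion=[[[0,0,0.002],0],[[0,0,0.003],0],[[0,0,0.004],0],[[0,0,0.005],0],[[0,0,0.005],0]])

```text
t: 3.25
tool_pos: [0.5383, -0.1042, 0.03]
orientation: [-0.382, -3.118, -0.0]
force: [-13.3, 5.3, 27.1]
opening: 0.0005
```

The force has risen to 27 N at z 30 mm, so the pedal is on its stop. I release it and lift to look.

send_rows(motion=[[[0,0,-0.01],0],[[0,0,-0.03],0],[[0,0,-0.06],0],[[0,0,-0.1],0],[[0.015,0.02,-0.14],0],[[0.03,0.045,-0.16],0],[[0.04,0.07,-0.17],0],[[0.04,0.07,-0.17],0],[[0.04,0.07,-0.17],0]], jaw=0.08)

```text
t: 4.38
tool_pos: [0.5161, -0.0272, 0.1969]
orientation: [-0.382, -3.117, 0.001]
force: [0.3, -0.2, -0.4]
opening: 0.0794
```

```bash
python3 - <<'E'
from h import *
s=monitor.read_state();print(s["t"],s["tool_pos"],s["orientation"],s["force"],s["opening"])
np.save("T3.npy",pose(s))
cv2.imwrite("pics/w3.png",eyes.read_camera("wrist")[:,:,::-1])
im=eyes.read_camera("side");crop(im,(200,80,330,200),5,"pics/s3.png"); cv2.imwrite("pics/side3.png",im[:,:,::-1])
E
```

```text
4.375 [ 0.51610319 -0.02722688  0.19688631] [-3.82462958e-01 -3.11739413e+00  9.16996541e-04] [ 0.34563038 -0.22058965 -0.40901499] 0.07935765883601241
```

View pics/w3.png

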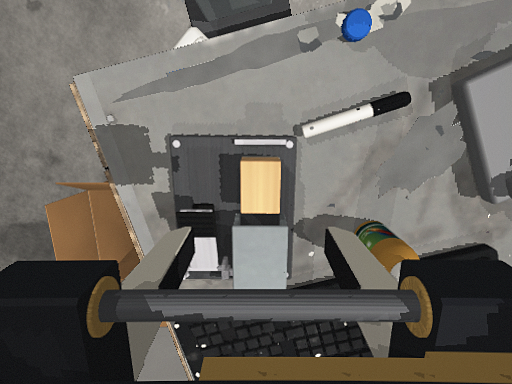

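View pics/s3.png

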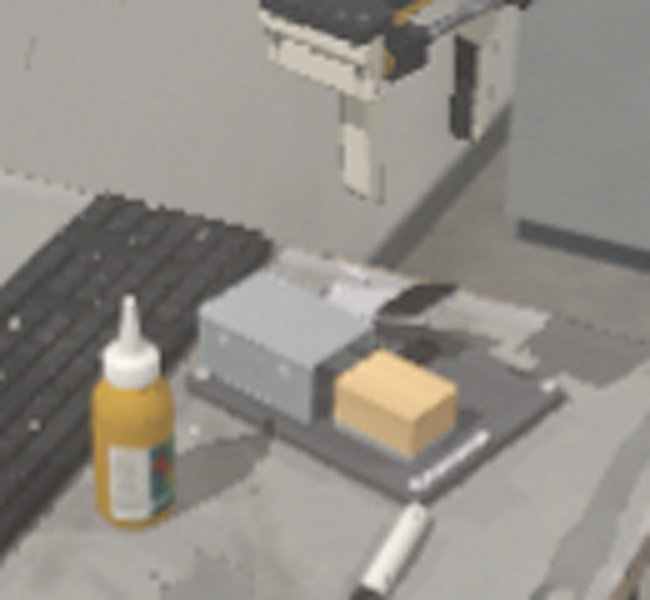

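The pedal is back up, and the block stands free at wrist (261,185), about 15-20 mm from the mouth. Now I measure its top.

```bash
python3 - <<'E'
from h import *
T=np.load("T3.npy")
im=cv2.imread("pics/w3.png");hsv=cv2.cvtColor(im,cv2.COLOR_BGR2HSV)
m=((hsv[...,0]>10)&(hsv[...,0]<28)&(hsv[...,1]>50)&(hsv[...,2]>150)).astype(np.uint8);m[:140]=0;m[225:]=0;m[:,:225]=0;m[:,295:]=0
c=max(cv2.findContours(m,cv2.RETR_EXTERNAL,cv2.CHAIN_APPROX_NONE)[0],key=cv2.contourArea)
print(cv2.boundingRect(c),cv2.contourArea(c))
W=np.array([onz("wrist",p,.048,T)[:2] for p in c[:,0].astype(float)],np.float32)
r=cv2.minAreaRect(W*1000);print(r)
Rt=T[:2,:2]
print("in tool axes mm",(Rt.T@(np.array(r[0])/1000-T[:2,3]))*1000)
for e in cv2.boxPoints(r):print(e)
crop("pics/w3.png",(220,130,310,240),6,"pics/w3c.png")
E
```

```text
(240, 161, 41, 53) 2001.5
((521.114501953125, -27.87317657470703), (43.56056213378906, 58.94511413574219), 76.0616683959961)
in tool axes mm [-5.01891463  0.58427873]
[487.26337  -41.912876]
[544.47284  -56.111423]
[554.96564  -13.833477]
[4.9775616e+02 3.6507034e-01]
```

View pics/w3c.png

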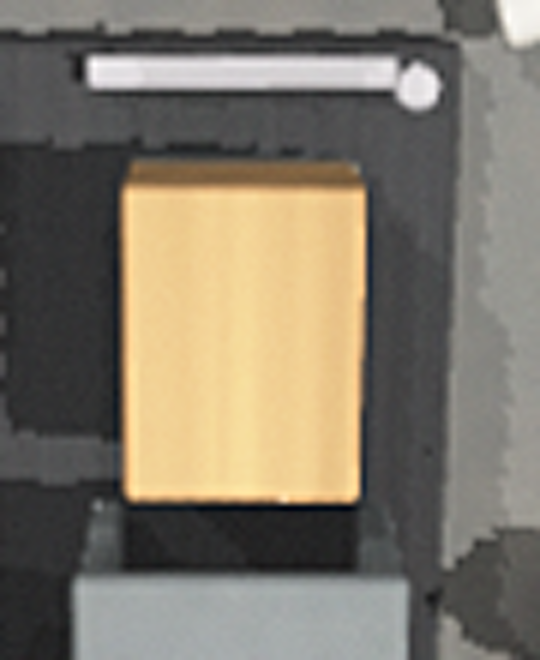

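send_rows(motion=[[[-0.005,0.0005,0.04],0],[[-0.005,0.0005,0.08],0],[[-0.005,0.0005,0.12],0],[[-0.005,0.0005,0.15],0],[[-0.005,0.0005,0.165],0],[[-0.005,0.0005,0.17],0],[[-0.005,0.0005,0.17],0]], jaw=0.075)

```text
t: 5.35
tool_pos: [0.5219, -0.0277, 0.0283]
orientation: [0.383, 3.117, -0.0]
force: [-0.3, -0.2, 0.6]
opening: 0.0749
```

send_rows(motion=[[[0,0,0],0],[[0,0,0],0],[[0,0,0],0],[[0,0,0],0],[[0,0,0],0]], jaw=0.03, squeeze=25)

```text
t: 5.98
tool_pos: [0.5215, -0.0274, 0.028]
orientation: [0.383, 3.118, -0.0]
force: [-0.7, 0.2, 2.9]
opening: 0.0436
```

send_rows(motion=[[[0,0,-0.02],0],[[0,0,-0.06],0],[[0,0,-0.12],0],[[0,0.01,-0.17],0],[[0.002,0.04,-0.19],-4],[[0.004,0.09,-0.19],-9],[[0.006,0.14,-0.19],-14],[[0.008,0.19,-0.19],-19],[[0.011,0.24,-0.19],-23],[[0.014,0.285,-0.19],-26],[[0.015,0.306,-0.19],-26],[[0.015,0.306,-0.19],-26]])

```text
t: 7.48
tool_pos: [0.5803, 0.2744, 0.2167]
orientation: [0.332, -3.123, 0.0]
force: [0.1, -1.3, -0.8]
opening: 0.044
```

```bash
python3 - <<'E'
from h import *
s=monitor.read_state();print(s["t"],s["tool_pos"],s["orientation"],s["force"],s["opening"])
np.save("T4.npy",pose(s))
cv2.imwrite("pics/w4.png",eyes.read_camera("wrist")[:,:,::-1])
print(monitor.read_state()["tool_pos"])
E
```

```text
7.475 [0.58031304 0.27444376 0.21673582] [ 3.31731482e-01 -3.12278750e+00  3.00474303e-04] [ 0.13874771 -1.27849307 -0.8361718 ] 0.043993072278231626
[0.58039341 0.27324691 0.21688825]
```

View pics/w4.png

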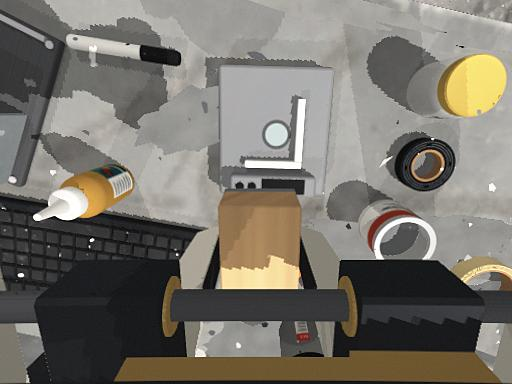

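```bash
python3 - <<'E'
from h import *
eyes.read_camera("wrist")
s=monitor.read_state();print(s["t"],s["tool_pos"],np.abs(s["dq"]).max())
np.save("T4.npy",pose(s))
im=eyes.read_camera("wrist");cv2.imwrite("pics/w4.png",im[:,:,::-1])
crop(im,(210,60,340,200),4.2,"pics/w4c.png")
print(monitor.read_state()["tool_pos"])
E
```

```text
7.575 [0.58054973 0.27255197 0.21715463] 0.017160130695755997
[0.58063462 0.27216445 0.21730959]
```

View pics/w4c.png

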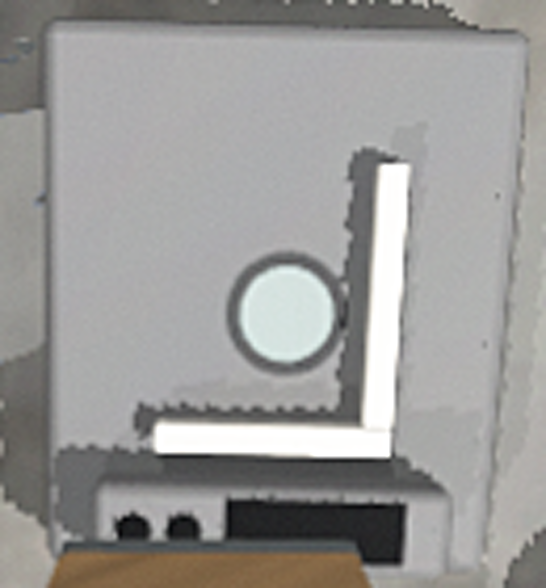

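```bash
python3 - <<'E'
from h import *
T=np.load("T4.npy")
im=cv2.imread("pics/w4.png").astype(int)
m=((im.min(2)>215)).astype(np.uint8);m[:90]=0;m[180:]=0;m[:,:235]=0;m[:,320:]=0
# side inner (left) edge rows
c=lambda u,v:(210+u/4.2,60+v/4.2)
S=[];F=[];So=[];Fo=[]
for v in range(103,157):
    u=np.flatnonzero(m[v,285:315])+285
    if len(u): S.append((u.min()-.5,v));So.append((u.max()+.5,v))
for u in range(250,292):
    v=np.flatnonzero(m[145:175,u])+145
    if len(v): F.append((u,v.min()-.5));Fo.append((u,v.max()+.5))
def line(pts,z):
    W=np.array([onz("wrist",p,z,T)[:2] for p in pts],np.float32)
    vx,vy,x,y=cv2.fitLine(W,cv2.DIST_HUBER,0,.01,.01).ravel();return np.array([x,y]),np.array([vx,vy])
L={}
for n,p in (("S",S),("So",So),("F",F),("Fo",Fo)):
    L[n]=line(p,.04);print(n,L[n],np.degrees(np.arctan2(L[n][1][1],L[n][1][0])))
def inter(a,b):
    t=np.linalg.solve(np.c_[a[1],-b[1]],b[0]-a[0]);return a[0]+t[0]*a[1]
print("corner",inter(L["S"],L["F"]),"outer",inter(L["So"],L["Fo"]))
# window centre, reader outline
print("window",onz("wrist",c(286,314),.03,T))
# reader top left/right edges
for p in [(50,30),(525,38),(50,520)]:print(onz("wrist",c(*p),.03,T))
print("grip->", T[:3,:3].round(4).tolist())
# cross-check with side views: project corner est
P=np.r_[inter(L["S"],L["F"]),.04];print(proj("side",P),proj("scene",P))
E
```

```text
S (array([0.5086278 , 0.30258977], dtype=float32), array([0.98257476, 0.18586768], dtype=float32)) 10.711725
So (array([0.51564574, 0.31169876], dtype=float32), array([0.9826932 , 0.18524049], dtype=float32)) 10.675154
F (array([0.556988  , 0.28951377], dtype=float32), array([ 0.17597093, -0.9843954 ], dtype=float32)) -79.86483
Fo (array([0.5660469, 0.2827014], dtype=float32), array([ 0.20829631, -0.9780658 ], dtype=float32)) -77.97746
corner [0.5531452  0.31101087] outer [0.5581645  0.31971368]
window [0.52805061 0.28401063 0.03      ]
[0.46998551 0.20718393 0.03      ]
[0.44618198 0.32909665 0.03      ]
[0.59997661 0.22999069 0.03      ]
grip-> [[-0.9781, -0.2081, -0.0008], [-0.2081, 0.9781, -0.0007], [0.0009, -0.0006, -1.0]]
[210.42695618 225.8291616 ] [219.07844965 218.03315919]
```

send_rows(motion=[[[0.02,0.005,0.0],0.4],[[0.045,0.011,0.01],0.8],[[0.0575,0.0145,0.03],1.2],[[0.0575,0.0145,0.07],1.2],[[0.0575,0.0145,0.11],1.2],[[0.0575,0.0145,0.135],1.2],[[0.0575,0.0145,0.14],1.2],[[0.0575,0.0145,0.14],1.2],[[0.0575,0.0145,0.14],1.2]])

```text
t: 8.75
tool_pos: [0.5228, 0.2756, 0.0796]
orientation: [-0.295, 3.125, 0.001]
force: [-0.0, -0.2, -0.5]
opening: 0.0438
```

```bash
python3 - <<'E'
from h import *
im=eyes.read_camera("side");crop(im,(190,130,310,260),4.5,"pics/s5.png")
im=eyes.read_camera("wrist");cv2.imwrite("pics/w5.png",im[:,:,::-1])
s=monitor.read_state();T=pose(s);print(s["t"],s["tool_pos"],s["force"],np.degrees(np.arctan2(-T[1,0],-T[0,0])),s["opening"])
c,si=np.cos(np.radians(10.8)),np.sin(np.radians(10.8));seat=np.array([.5278,.2838]);d=np.array([[c,si],[-si,c]])@(T[:2,3]-seat);print("reader offset from seat",d)
E
```

```text
8.85 [0.52251654 0.27568274 0.07922817] [-0.29750644 -0.40827055 -0.45105304] 10.796408527528804 0.04354337138946176
reader offset from seat [-0.0067109  -0.00698346]
```

View pics/s5.png

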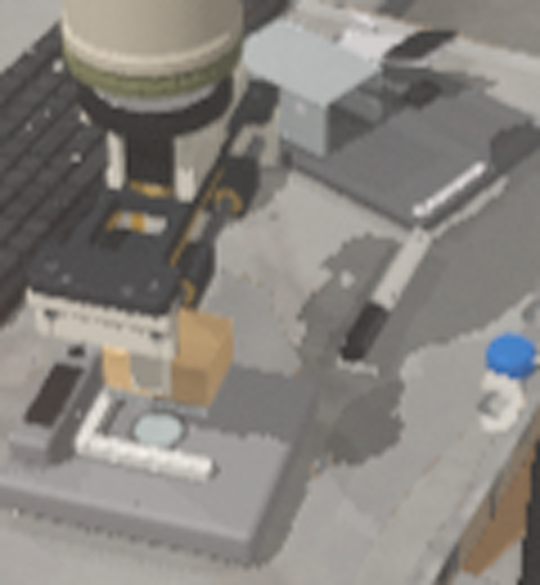

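View pics/w5.png

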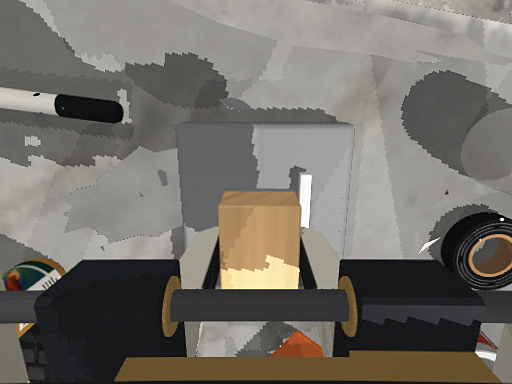

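send_rows(motion=[[[0,0,0.015],0],[[0,0,0.025],0],[[0,0,0.03],0],[[0,0,0.032],0],[[0,0,0.034],0],[[0,0,0.034],0]])

```text
t: 9.6
tool_pos: [0.5227, 0.2759, 0.0459]
orientation: [-0.296, 3.125, 0.001]
force: [-3.6, -1.5, 14.6]
opening: 0.0439
```

Contact with the reader's top at 14.6 N. I ease the height and the grip so the block lies flat, then push towards the side stop.

send_rows(motion=[[[0,0,-0.001],0],[[0,0,-0.001],0],[[0,0.002,-0.001],0],[[0,0.004,-0.001],0],[[0,0.005,-0.001],0],[[0,0.006,-0.001],0],[[0,0.006,-0.001],0]], squeeze=12)

```text
t: 10.48
tool_pos: [0.5217, 0.2813, 0.0459]
orientation: [-0.295, 3.125, -0.0]
force: [-0.2, -1.6, 7.7]
opening: 0.044
```

send_rows(motion=[[[0,0.001,0],0],[[0,0.002,0],0],[[0,0.003,0],0],[[0,0.003,0],0]])

```text
t: 10.98
tool_pos: [0.5215, 0.2825, 0.0459]
orientation: [-0.295, 3.125, -0.004]
force: [1.5, -10.0, 10.4]
opening: 0.0437
```

The side stop is touched at about 10 N. Now towards the far stop.

send_rows(motion=[[[-0.002,0,0],0],[[-0.004,0,0],0],[[-0.006,0,0],0],[[-0.007,0,0],0],[[-0.007,0,0],0]])

```text
t: 11.6
tool_pos: [0.5267, 0.2834, 0.0456]
orientation: [0.295, -3.126, 0.005]
force: [-6.0, -11.9, 15.1]
opening: 0.0439
```

send_rows(motion=[[[-0.001,0,0],0],[[-0.0015,0,-0.0005],0],[[-0.002,0,-0.0005],0],[[-0.002,0,-0.0005],0]])

```text
t: 12.1
tool_pos: [0.5282, 0.2836, 0.0456]
orientation: [0.295, -3.125, 0.006]
force: [-6.3, -12.1, 13.7]
opening: 0.0441
```

```bash
python3 - <<'E'
from h import *
s=monitor.read_state();T=pose(s);print(s["t"],s["tool_pos"],s["force"],s["wrist_torque"],T.round(4),np.degrees(np.arctan2(-T[1,0],-T[0,0])),s["opening"])
im=eyes.read_camera("side");crop(im,(180,150,280,260),5,"pics/s6.png")
im=eyes.read_camera("scene");crop(im,(180,150,280,260),5,"pics/sc6.png")
im=eyes.read_camera("wrist");crop(im,(170,110,350,260),4,"pics/w6.png")
E
```

```text
12.1 [0.52817227 0.28363267 0.04557814] [ -6.34499838 -12.1069597   13.6635027 ] [-2.00847138  1.10335402 -0.18035997] [[-0.9824 -0.1869 -0.002   0.5282]
 [-0.1869  0.9824 -0.0038  0.2836]
 [ 0.0027 -0.0034 -1.      0.0456]
 [ 0.      0.      0.      1.    ]] 10.769616116532749 0.044106903639120704
```

View pics/s6.png

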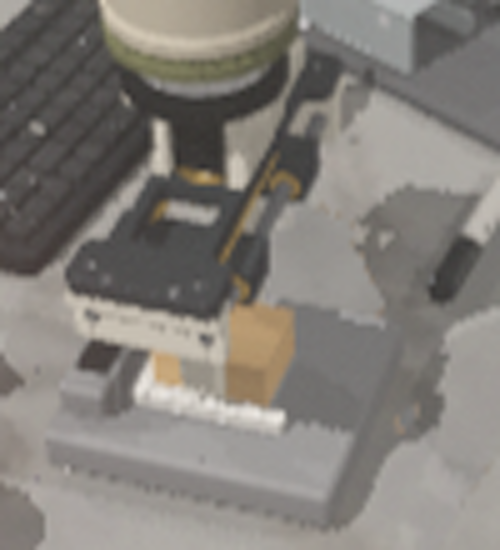

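View pics/sc6.png

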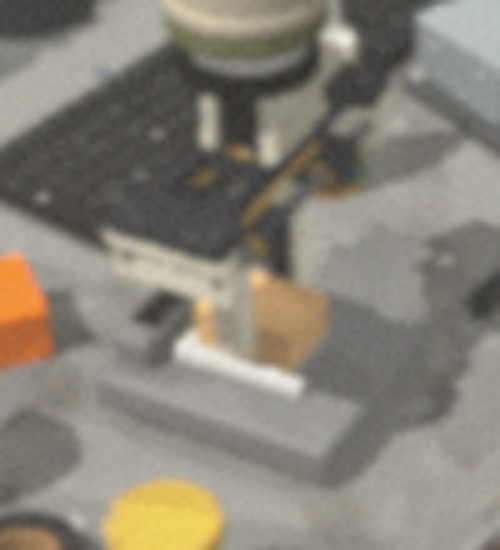

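View pics/w6.png

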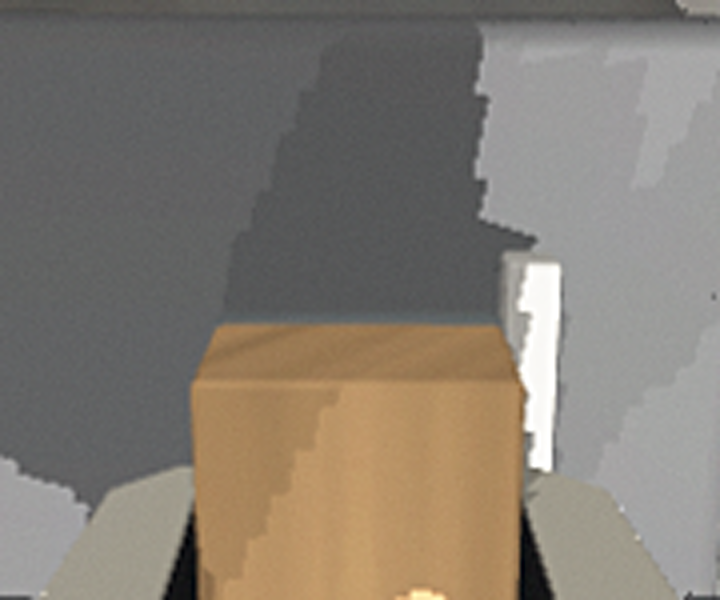

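send_rows(motion=[[[0,0,-0.0005],0],[[-0.0005,0,-0.0005],0],[[-0.001,0,-0.0005],0],[[-0.0015,0,-0.0005],0],[[-0.0015,0,-0.0005],0]], squeeze=30)

```text
t: 12.88
tool_pos: [0.5282, 0.2837, 0.0456]
orientation: [0.294, -3.122, 0.006]
force: [-11.9, -11.7, 16.0]
opening: 0.0438
```

```bash
python3 - <<'E'
from h import *
s=monitor.read_state();T=pose(s);np.save("T7.npy",T)
im=eyes.read_camera("wrist");cv2.imwrite("pics/w7.png",im[:,:,::-1]);crop(im,(200,160,320,260),6,"pics/w7c.png")
c,si=np.cos(np.radians(10.8)),np.sin(np.radians(10.8));Rr=np.array([[c,si],[-si,c]])
print(s["t"],s["tool_pos"],"F reader",Rr@s["force"][:2],s["force"][2],"yaw",np.degrees(np.arctan2(-T[1,0],-T[0,0])),s["opening"],s["wrist_torque"])
E
```

```text
12.875 [0.52822079 0.28369212 0.04561223] F reader [-13.90380462  -9.29024018] 16.02564230547029 yaw 10.774602089645004 0.04378928276582666 [-2.18061178  1.99748989 -0.19609042]
```

View pics/w7c.png

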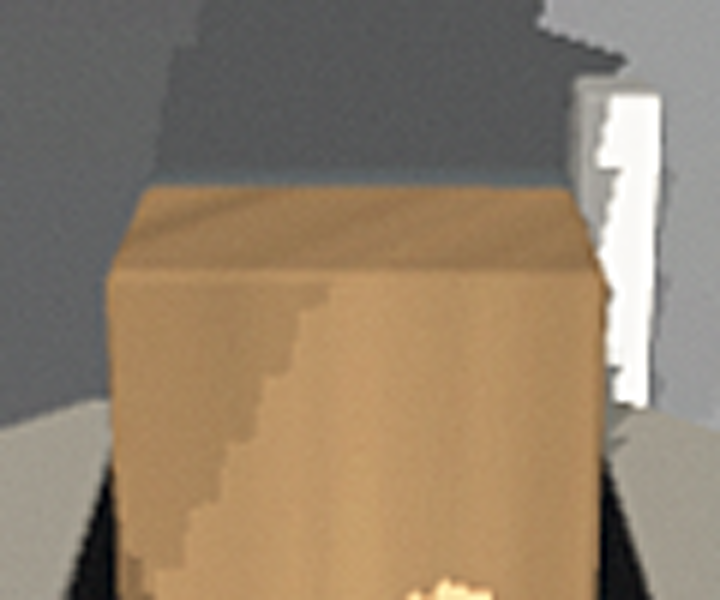

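Both stops now react (about 14 N in -x and 9 N in -y, in the reader's frame). The z moment of -0.2 Nm hints that the side contact sits at the front, so I try small turns to check that the long side is flush.

send_rows(motion=[[[0,0,0],0.2],[[0,0,0],0.4],[[0,0,0],0.4],[[0,0,0],0.4]])

```text
t: 13.42
tool_pos: [0.5282, 0.2837, 0.0456]
orientation: [0.285, -3.124, 0.007]
force: [-11.3, -12.0, 16.2]
opening: 0.0442
```

```bash
cat > st.py <<'E'
from h import *
s=monitor.read_state();T=pose(s)
c,si=np.cos(np.radians(10.8)),np.sin(np.radians(10.8));Rr=np.array([[c,si],[-si,c]])
print(s["t"],s["tool_pos"],"seat off mm",Rr@(T[:2,3]-[.5278,.2838])*1e3,"F reader",Rr@s["force"][:2],s["force"][2],"yaw",np.degrees(np.arctan2(-T[1,0],-T[0,0])),s["opening"],s["wrist_torque"])
E
python3 st.py
```

```text
13.425 [0.52823143 0.28367767 0.04562949] seat off mm [ 0.40086252 -0.20100144] F reader [-13.39910243  -9.70777481] 16.159264597731838 yaw 10.417892300084151 0.0441971562005013 [-2.1940965   1.96702415  0.35056764]
```

send_rows(motion=[[[0,0,0],0.2],[[0,0,0],0.4],[[0,0,0],0.4],[[0,0,0],0.4]])

```text
t: 13.92
tool_pos: [0.5283, 0.2837, 0.0456]
orientation: [0.274, -3.125, 0.007]
force: [-11.4, -13.0, 16.4]
opening: 0.0439
```

```bash
python3 st.py
```

```text
13.925 [0.52829732 0.28368051 0.04558726] seat off mm [ 0.46612193 -0.21055741] F reader [-13.60347087 -10.61800108] 16.404311857255 yaw 10.038905444669318 0.04392503502396373 [-2.18951039  1.87462907  0.52169208]
```

send_rows(motion=[[[0,0,0],-0.2],[[0,0,0],-0.4],[[0,0,0],-0.5],[[0,0,0],-0.5]])

```text
t: 14.42
tool_pos: [0.5283, 0.2837, 0.0456]
orientation: [0.287, -3.123, 0.006]
force: [-12.2, -12.7, 16.2]
opening: 0.0438
```

```bash
python3 st.py
```

```text
14.425 [0.52830017 0.28371799 0.045591  ] seat off mm [ 0.47594151 -0.17427878] F reader [-14.32514985 -10.19931999] 16.187829830260057 yaw 10.48462030365961 0.0437703359043274 [-2.25749294  1.85019846 -0.19274279]
```

send_rows(motion=[[[0,0.0005,0],0.1],[[-0.0003,0.001,0],0.1],[[-0.0003,0.0015,-0.0003],0.1],[[-0.0003,0.0015,-0.0003],0.1],[[-0.0003,0.0015,-0.0003],0.1],[[-0.0003,0.0015,-0.0003],0.1]], squeeze=35)

```text
t: 15.18
tool_pos: [0.5283, 0.2838, 0.0456]
orientation: [0.283, -3.123, 0.01]
force: [-11.6, -18.6, 16.9]
opening: 0.0444
```

```bash
python3 st.py; python3 - <<'E'
from h import *
T=pose();im=eyes.read_camera("wrist");np.save("T8.npy",T);cv2.imwrite("pics/w8.png",im[:,:,::-1]);crop(im,(200,150,320,250),6,"pics/w8c.png")
im=eyes.read_camera("side");cv2.imwrite("pics/side8.png",im[:,:,::-1]);crop(im,(190,190,260,250),9,"pics/s8c.png")
E
```

```text
15.175 [0.52827835 0.28376829 0.04562409] seat off mm [ 0.46393882 -0.12078499] F reader [-14.90006268 -16.14046988] 16.90748704055907 yaw 10.371750534991987 0.04438355394838255 [-3.18768718  1.87658247  0.07189279]
```

View pics/w8c.png

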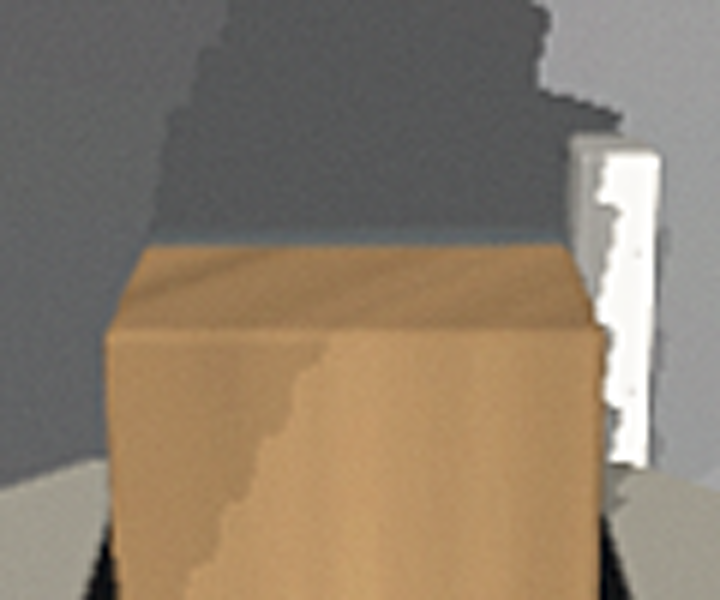

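View pics/s8c.png

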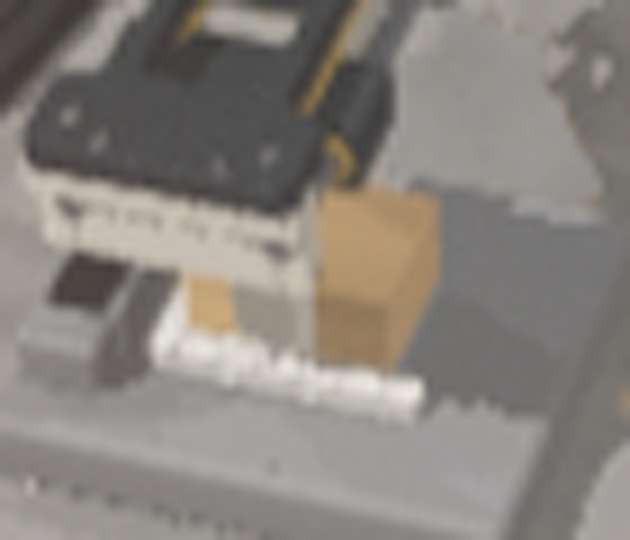

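View pics/side8.png

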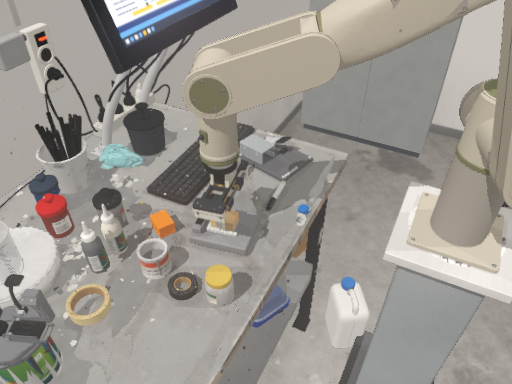

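```bash
python3 - <<'E'
from h import *
T=np.load("T8.npy");im=cv2.imread("pics/w8.png");hsv=cv2.cvtColor(im,cv2.COLOR_BGR2HSV)
g=cv2.GaussianBlur(hsv[...,1].astype(float),(3,3),0)
# lower wood edge (primer line z=.039): strongest saturation gradient rows 183-196 ; top edge: brightness step rows 200-209
val=cv2.GaussianBlur(im.astype(float).sum(2),(3,3),0)
def line(ch,u0,u1,v0,v1,z):
    P=[]
    for u in range(u0,u1):
        d=np.abs(np.diff(ch[v0:v1,u]));w=d*(d>.4*d.max());P.append((u,v0+.5+(w*np.arange(len(d))).sum()/w.sum()))
    W=np.array([onz("wrist",p,z,T)[:2] for p in P],np.float32)
    l=cv2.fitLine(W,cv2.DIST_HUBER,0,.01,.01).ravel();return np.degrees(np.arctan2(l[1],l[0])),l[2:]
a=line(g,228,291,186,196,.039);print("rear lower edge",a)
b=line(val,222,297,200,209,.066);print("rear top edge",b)
c,si=np.cos(np.radians(10.7)),np.sin(np.radians(10.7));Rr=np.array([[c,si],[-si,c]])
for x in(a,b):print("from seat mm",Rr@(x[1]-np.array([.5278,.2838]))*1e3)
E
```

```text
rear lower edge (np.float32(-79.51993), array([0.49798602, 0.27901146], dtype=float32))
rear top edge (np.float32(-79.495346), array([0.4976169 , 0.28201824], dtype=float32))
from seat mm [-30.18467194   0.83017852]
from seat mm [-29.98912554   3.85322043]
```

```bash
python3 st.py; python3 -c "
from plant import ticket; print(ticket.close_job())"
```

```text
15.275 [0.52828848 0.28376265 0.04563238] seat off mm [ 0.47282858 -0.12822435] F reader [-14.75132018 -16.17852051] 16.844164330018753 yaw 10.372577025214717 0.04347733813906345 [-3.12665567  1.8725824   0.09052774]
the job is handed in; nothing more can be done
None
```

I pressed the pedal to its stop (27 N at z 30 mm) and let it go. The pictures showed it back up and the block out of the chute with its primed side down. I set the block on the reader and pushed it against the side stop and then the far stop. I handed it in at 15.3 s, still gripped (35 N set).

**Last checks:**
- **Push:** steady reactions of about 15 N from the far stop and 16 N from the side stop, with about 17 N downward.
- **Position:** the gripper is within 0.5 mm of the computed seat, and the block's rear end is at -30.0 to -30.2 mm from the seat, against -30 mm expected.
- **Flushness:** the twisting moment is close to zero (about 0.1 Nm). The block's angle measured 10.5° against 10.7° for the side stop, within the roughly 0.2° I can measure. The front contact faces were hidden, so flushness there rests on the forces and edge measurements.
- **Other things:** they look unmoved in the last side picture. I checked this by eye only.

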